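# Clear the offcut and pump the bench clamp up on a glued block

## Task

A freshly glued wooden block stands against the end jaw of the little bench clamp, but a loose offcut stands in the way of the moving jaw: take it out and drop it into the slatted crate. Then squeeze the clamp's two upright levers together again and again to pump the jaw forward, without pushing the jaw by hand, until its spring pad presses on the block with the spring pushed in about half-way and never all the way, and finish still holding the levers squeezed in that state. Leave the block against the end jaw, and leave the glass and the candle where they stand.

Things in the scene. Friction and masses are not known exactly. Their poses are not given: they have to be found in the camera images.
- clamp: Bench clamp on a wooden board 290 x 90 x 15 mm, fixed to the desk. Origin on the desk under its middle, z up; +x is the way the jaw is pumped, towards the fixed end jaw (60 mm wide, top at 70 mm, face at x = +106 mm). Grey drive housing (90 x 44 mm, top at 83 mm) at x = -145 to -55 mm. A toothed bar, 52 mm high, sticks out behind as far as x = -225 mm.
- lever_grip (a point): Midpoint between the two lever grips, 155 mm above the desk, at x = -100 mm of the clamp. Grips: black bars, 16 mm diameter, 32 mm long along the clamp's y, at the tops of two upright aluminium levers (tops at 163 mm). Outside width along the clamp's x: 64 mm released, 40 mm fully squeezed. Geared together, they close symmetrically about this point.
- lever_rear (a joint): Angle of both levers: 0 released, 0.15 rad fully squeezed. Springs open them when let go (2 to 3 N per grip); with the pad pressing a grip needs up to 15 N. A full squeeze drives the jaw about 15 mm forward (10 to 18) by a pawl on 5 mm teeth; while the levers open the jaw stays, unless the pad presses over 4 N.
- lever_front: The lever nearer the jaw. Origin on its pivot, 75 mm above the desk; its grip bar is 80 mm above the pivot.
- clamp_jaw: The moving jaw: grey upright plate 8 x 36 x 38 mm (top 61 mm above the desk) on the front of the toothed bar; carries the spring pad. Origin at desk height under the plate's middle, axes as the clamp. Friction of about 4 N holds it. To be moved by the levers only.
- pad_face (a point): Centre of the pad's front face, 42 mm above the desk. The pad is a black square 36 x 36 mm, 7 mm thick, on a coil spring in front of the moving jaw plate; its face stands 35 mm ahead of the plate's middle when the spring is free.
- clamp_pad (a joint): How far the pad's spring is pushed in: 0 free, 0.024 m all the way. 0.6 N per mm.
- block: The glued block, a loose wooden block of two halves, 42 mm along the clamp, 50 mm wide, 44 mm high, standing on the clamp's board against the end jaw. Origin at the centre of its underside; axes as the clamp.
- offcut: Loose plain light-wood offcut, 22 mm along its x (roughly along the clamp), 34 mm along its y (across the clamp), 34 mm high, 40 g. It stands upright on the clamp's board between the pad and the block. Origin at the centre of its underside.
- crate: Fixed open slatted wooden crate, outside 110 (its x) x 140 (its y) x 60 mm high, walls 6 mm. Origin at the centre of its underside.
- glass: Drinking glass, 80 mm across, 88 mm high, loose. Origin at the centre of its underside. Leave alone.
- candle: Small candle in a metal cup, 38 mm across, 15 mm high, loose. Origin at the centre of its underside. Leave alone.

How it is judged:
On the way, in this order (a step that is already met when the one before it is completed fails the run):
1. the offcut lies in the crate, let go (x of offcut in the frame of crate between -0.055 and 0.055 m and y of offcut in the frame of crate between -0.07 and 0.07 m and height (world z) of offcut below 0.05 m and contact force between the fingers and offcut below 0.1 N), for 0.2 s.
2. the pumped pad touches the block and its spring begins to be pushed in (contact force between clamp_jaw and block above 0.8 N and value of joint clamp_pad above 0.0015 m), for 0.1 s.
At the end, for the whole second after the job is handed in: Offcut at rest in the crate; pad pressing the block with over 2.5 N, spring pushed in 6 to 18 of 24 mm; block upright and square (0.1, 0.15 rad) at the end jaw (middle 80 to 90 mm along the clamp); fingers holding the levers squeezed (over 1 N, over 0.015 rad) (x of offcut in the frame of crate between -0.055 and 0.055 m and y of offcut in the frame of crate between -0.07 and 0.07 m and height (world z) of offcut below 0.05 m and linear speed of offcut below 0.02 m/s and value of joint clamp_pad between 0.006 and 0.018 m and contact force between clamp_jaw and block above 2.5 N and value of joint lever_rear above 0.015 rad and contact force between the fingers and lever_front above 1 N and x of block in the frame of clamp between 0.08 and 0.09 m and angle between the x axis of block and the x axis of clamp, either way round below 0.15 rad and angle between block's own z axis and vertical below 0.1 rad); the arm keeps its last pose, push and grip.
It fails at once if the pad's spring is pushed in all the way (over 22 of 24 mm): the glued block is crushed (value of joint clamp_pad above 0.022 m).
It fails at once if the moving jaw is pushed directly by the robot (contact force between the arm and clamp_jaw above 3 N).
It fails at once if the moving jaw is pushed directly by the fingers (contact force between the fingers and clamp_jaw above 3 N).
It fails at once if the glass is disturbed (distance of glass from where it was at the start of the episode above 0.02 m).
It fails at once if the candle is disturbed (distance of candle from where it was at the start of the episode above 0.02 m).
It also fails if it takes over 58 s, if anything falls off the work surface, if the arm or the gripper's body presses on something with over 40 N, if the wrist force passes 120 N, or if a joint passes its speed limit or range.

## Robot

A 6-joint arm with a two-finger parallel gripper is mounted at the origin on a cart in front of the work surface, level with it; the furniture and walls round the work are solid. World frame = base frame: x ahead of the robot, y to its left, z up, the work surface at z = 0. Lengths are in m, angles in rad, forces in N, time in s.
With the tool pointing down it reaches from about 0.35 to 0.975 m from the base axis. Payload 4.9 kg.
Tool frame: the origin (TCP) lies midway between the tips of the shut fingers; the grasp point (between the pads) lies 19 mm behind it (ctrl.tcp_to_grasp is the distance from the TCP to the grasp point, in m); z points along the fingers, y is the line along which they close (so a half turn about z gives the same grasp; the last joint's range is limited). The gripper opens to 85 mm and grips with 20 to 120 N. Pads are 22 mm wide; open, the fingers measure 114 mm over their backs; the gripper's body (76 mm by 85 mm) begins 54 mm behind the grasp point. The pads swing forward as they close: fully open they stand 13 mm farther back than shut.
Start: joints at [1.146, 0.053, 1.613, -0, 1.476, -0.119], TCP at [0.188, 0.596, 0.231] pointing down, gripper open.
Joint ranges: [-3.01, 3.01], [-1.01, 2.22], [0.06, 2.58], [-1.02, 4.17], [0.09, 2.62], [-3.14, 3.14]. Speed limits (rad/s): [2.57, 2.57, 3.14, 3.14, 3.14, 3.14].

## Interface

Orientations are given as a rotation vector (axis times angle).
In Python, from station import ctrl, camrig, status gives the robot as it stands (ctrl), with the cameras (camrig) and the readings (status).
- The arm moves only by the tool tcp_steps, called after "Call:" as name([rows], argument=value, ...), one row to a line, values as JSON. Schema: {"type":"object","properties":{"ticks":{"type":"array","items":{"type":"array","items":{"type":"array","items":{"type":"number"},"minItems":7,"maxItems":7},"minItems":1,"maxItems":20},"minItems":1,"maxItems":1},"clamp_n":{"type":"number"},"only":{"type":"string"},"quiet":{"type":"boolean"},"lines":{"type":"string"}},"required":["ticks"],"additionalProperties":false}. ticks is a list that holds a single list of rows (three levels of brackets), with 1 to 20 rows, each of 7 numbers: the finger opening in m, then dx, dy, dz in a scale on which 1.0 is 0.4 m, then a rotation vector rx, ry, rz in shares of 4 rad (1.0 is 4 rad); each row is the pose to reach, as a shift and turn from the pose commanded when the call began, along the tool's axes at that moment; what a row does not reach only later rows make up. A row lasts 1/12 s, in which the tool goes at most 0.0417 m and 0.125 rad, less where a joint would pass 70% of its speed; a pose out of reach is approached as far as the arm can. The fingers move at their own pace and stop on an object; clamp_n is the grip in N (left out, the last holds). Time passes only in rows, so rows that do not move let the fingers close. The tool returns the time, the measured TCP pose, the force, the opening and the grip force at its end. only (a regular expression) keeps the lines of the reply that match it, lines (a string "A,B") keeps lines A to B, and quiet returns only ok. A shift or turn number past 1, either way, is cut back to 1. Input that does not fit is refused with a message, and nothing moves.
- status.get_obs(): the state, without advancing time (a new reading comes with each control period).
- camrig.get_image(name): name is "scene" or "top"; returns the picture (400x640x3 uint8, red, green, blue); there is no depth.
- camrig.camera_params(name): a dict with "fx", "fy", "cx", "cy" (pixels), "k1" (the pictures are not rectified: a ray, as slopes to the right and down, at radius r is drawn at 1 + k1 r^2 times it, then the intrinsics apply), "T" (4x4, takes a point from camera to world coordinates). Camera axes: x right, y down, z forward; pixel columns grow to the right and rows downward; lengths in m; the calibration is good to about 2 mm. A picture is of the moment at which its call begins. camera_params takes no time and is no camera call.
- ctrl.finish_job(): hands the job in; it is judged then, once.
The state is a dict: "t": time; "q": joint angles; "dq": joint speeds; "effort": joint torques, N m; "tool_pos": TCP position; "tool_rot": TCP orientation; "contact_force": force on the tool from outside, world axes, zero at the start; "wrist_torque": the same for the moment, N m; "opening": finger opening in m; "grip_force": force on a finger pad.
Only numpy, scipy, OpenCV 4.12 (cv2) and the standard library are available. Lean on these libraries where they do the work, as an engineer would, in place of code of your own. Each camera call takes 0.05 s, during which the arm holds its last target. There are 200 camera calls.

## Working session

There is one attempt and no reset: what is moved stays moved. The work goes in short steps, Python scripts to look and compute and a tool call to move; the robot and the scene stay as the last step left them, time stands still between calls to the robot, and variables do not carry over. Pictures are saved under pics/ and viewed, at most 10 in all, crops included, and the job is handed in when it is done.

```bash
ls; mkdir -p pics; cat > h.py <<'E'
import numpy as np,cv2
from station import ctrl, camrig, status
from scipy.spatial.transform import Rotation as R
def ray(name,u,v):
    p=camrig.camera_params(name);x=(u-p['cx'])/p['fx'];y=(v-p['cy'])/p['fy']
    a,b=x,y
    for _ in range(30):
        s=1+p['k1']*(a*a+b*b);a,b=x/s,y/s
    T=np.array(p['T']);return T[:3,3],T[:3,:3]@np.array([a,b,1])
def at(name,u,v,z):
    o,d=ray(name,u,v);return o+d*(z-o[2])/d[2]
def px(name,P):
    p=camrig.camera_params(name);T=np.array(p['T']);c=T[:3,:3].T@(np.array(P)-T[:3,3]);a,b=c[:2]/c[2];s=1+p['k1']*(a*a+b*b)
    return p['cx']+p['fx']*a*s,p['cy']+p['fy']*b*s
def snap(name,out,crop=None,k=1):
    im=camrig.get_image(name)[:,:,::-1]
    if crop: im=im[crop[1]:crop[3],crop[0]:crop[2]]
    cv2.imwrite('pics/'+out,cv2.resize(im,None,fx=k,fy=k,interpolation=cv2.INTER_CUBIC))
def tool(Rm=None):
    o=status.get_obs();return np.array(o['tool_pos']),R.from_rotvec(o['tool_rot']).as_matrix()
E
python3 - <<'E'
from h import *
snap('scene','s0.png');snap('top','t0.png')
for n in('scene','top'):print(camrig.camera_params(n))
p,M=tool();print(p,M,ctrl.tcp_to_grasp)
E
```

```text
pics
station.py
{'fx': 425.84682757801545, 'fy': 425.84682757801545, 'cx': 320.0875726676924, 'cy': 199.2830398511282, 'k1': -0.0972035822262305, 'T': array([[ 0.45633933, -0.63806531,  0.6201831 ,  0.0083933 ],
       [-0.88979808, -0.33013974,  0.31506686, -0.05155907],
       [ 0.00371385, -0.69561513, -0.71840504,  0.71630159],
       [ 0.        ,  0.        ,  0.        ,  1.        ]])}
{'fx': 373.9665964778511, 'fy': 373.9665964778511, 'cx': 311.77901239346886, 'cy': 197.00751066229287, 'k1': -0.039034534943051195, 'T': array([[-0.00132127, -0.99823576,  0.05936005,  0.48375571],
       [-0.99915936,  0.00375004,  0.04082303,  0.20284675],
       [-0.04097361, -0.05925621, -0.99740156,  0.96271158],
       [ 0.        ,  0.        ,  0.        ,  1.        ]])}
[0.1879231  0.59548585 0.23017997] [[-9.53610777e-01  3.01041387e-01 -7.54663174e-04]
 [ 3.01042258e-01  9.53609315e-01 -1.68320767e-03]
 [ 2.12938661e-04 -1.83231048e-03 -9.99998299e-01]] 0.0187
```

View pics/s0.png

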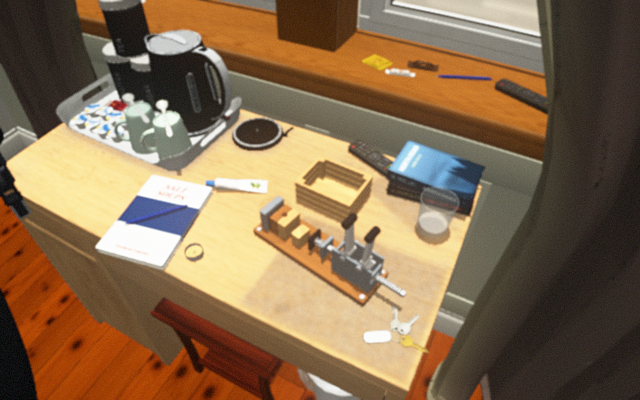

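View pics/t0.png

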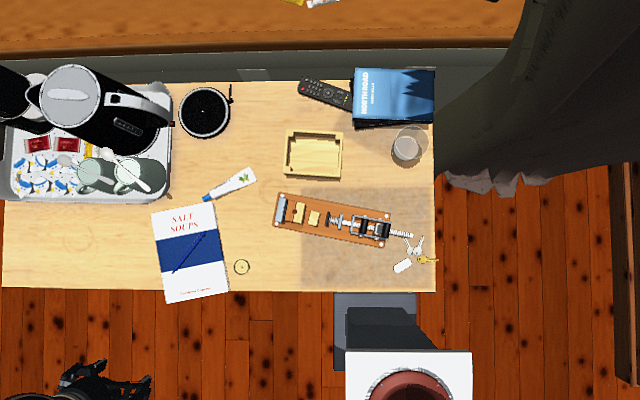

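The top view shows the clamp board at about (275-400, 193-247), with the end jaw on the left. The offcut is at about (314,218), the crate at about (313,154) and the glass at about (408,145). I'll enlarge both views.

```bash
python3 - <<'E'
from h import *
snap('top','t1.png',(265,120,425,250),5);snap('scene','s1.png',(250,150,410,305),5 if 0 else 3.85)
E
```

```text
(no output)
```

View pics/t1.png

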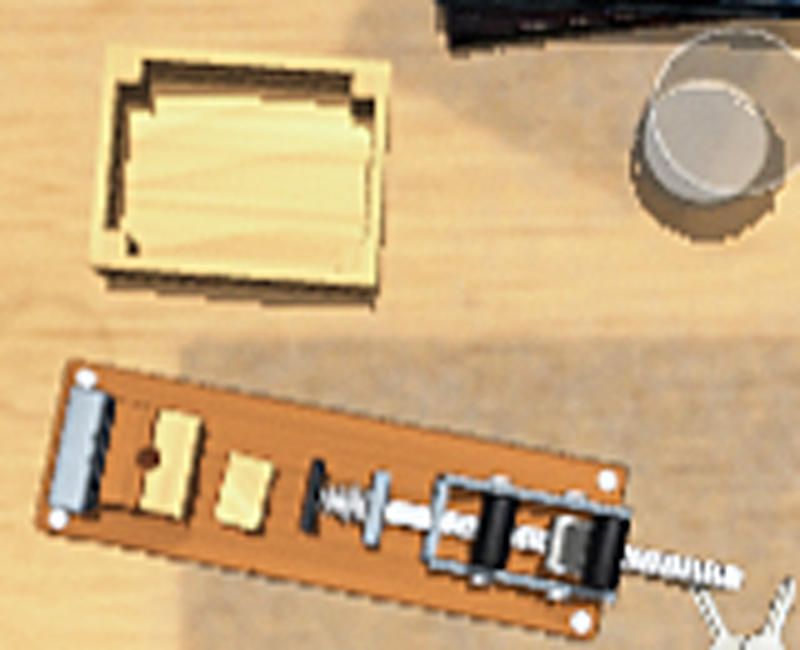

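View pics/s1.png

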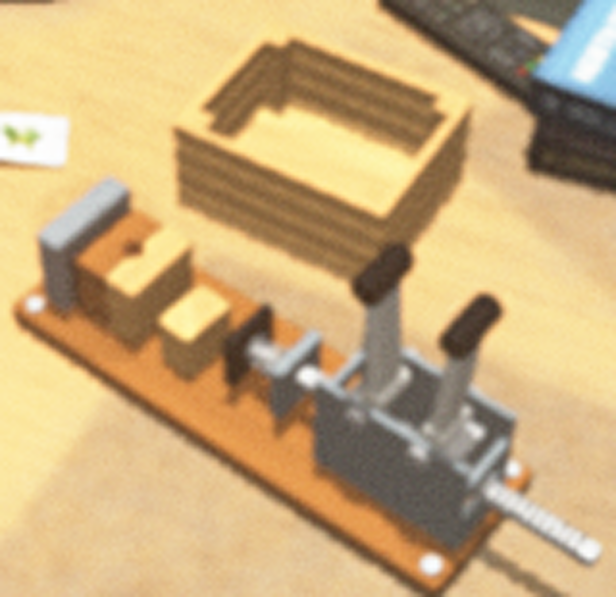

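The enlarged top crop gives board corners at (70,360), (630,465), (597,640) and (38,530). The offcut top is centred at (245,492), the grips at (492,530) and (606,552), and the crate rim corners at (107,45), (390,62), (378,290) and (93,270).

```bash
cat > m.py <<'E'
from h import *
def T(u,v,z): return at('top',265+(u+.5)/5-.5,120+(v+.5)/5-.5,z)[:2]
def S(u,v,z): return at('scene',250+(u+.5)/3.85-.5,150+(v+.5)/3.85-.5,z)[:2]
B=np.array([T(*c,.015) for c in((70,360),(630,465),(597,640),(38,530))])
c=B.mean(0);ex=B[0]+B[3]-B[1]-B[2];ex/=np.linalg.norm(ex);ey=np.array([-ex[1],ex[0]])
def C(p): return np.array([(p-c)@ex,(p-c)@ey])
E
python3 - <<'E'
from m import *
print('center',c,'yaw',np.arctan2(ex[1],ex[0]));print([np.linalg.norm(B[i]-B[i-1]).round(4) for i in range(4)])
O=np.array([T(*q,.049) for q in((230,452),(275,460),(262,532),(215,522))])
print('off',O.mean(0),C(O.mean(0)),[np.linalg.norm(O[i]-O[i-1]).round(4) for i in range(4)],[C(q).round(4) for q in O])
O2=np.array([S(*q,.049) for q in((197,284),(230,300),(192,347),(158,322))])
print('off scene',C(O2.mean(0)),[C(q).round(3) for q in O2])
for n,q,z in(('gF',(492,530),.163),('gR',(606,552),.163),('pad',(312,495),.06),('plate',(377,510),.061),('block r',(188,465),.059)):print(n,T(*q,z),C(T(*q,z)))
print('gF scene',C(S(383,274,.155)),C(S(472,326,.155)))
K=np.array([T(*q,.06) for q in((107,45),(390,62),(378,290),(93,270))])
print('crate',K.mean(0),[np.linalg.norm(K[i]-K[i-1]).round(4) for i in range(4)],C(K.mean(0)))
print('glass',T(710,145,.02))
E
```

```text
center [0.48364552 0.19314427] yaw 1.3794146222028083
[np.float64(0.0881), np.float64(0.2884), np.float64(0.0894), np.float64(0.2871)]
off [0.48703743 0.23562217] [0.04234755 0.00474998] [np.float64(0.0349), np.float64(0.0223), np.float64(0.0357), np.float64(0.0235)] [array([ 0.0534, -0.0127]), array([ 0.0311, -0.013 ]), array([0.0307, 0.0226]), array([0.0542, 0.0222])]
off scene [0.04281716 0.00588485] [array([ 0.055, -0.01 ]), array([ 0.034, -0.013]), array([0.029, 0.024]), array([0.054, 0.023])]
gF [0.47009026 0.1267505 ] [-0.06776     0.00067865]
gR [0.46070683 0.07864618] [-0.11677093  0.00074057]
pad [0.48524852 0.2031749 ] [0.0101524  0.00033426]
plate [0.47800051 0.1719992 ] [-0.02183278  0.00151983]
block r [0.49983241 0.26308214] [ 0.07173997 -0.00258808]
gF scene [-0.06902897  0.00088613] [-0.11775476  0.00140169]
crate [0.64536469 0.23689814] [np.float64(0.1114), np.float64(0.139), np.float64(0.112), np.float64(0.139)] [ 0.07371652 -0.15044389]
glass [0.66157694 0.00130718]
```

```bash
python3 - <<'E'
from m import *
for n,q,z in(('jaw face',(108,395),.07),('jaw face',(96,515),.07),('hou',(440,478),.083),('hou',(428,565),.083),('hourear',(628,508),.083),('hr',(612,598),.083),('barend',(740,576),.045)):print(n,C(T(*q,z)))
o=np.array([.4870,.2356])
p,M=tool();print(M.T@(np.r_[o,.15]-p), status.get_obs()['q'])
E
```

```text
jaw face [ 0.11516163 -0.02825213]
jaw face [0.10974354 0.02924135]
hou [-0.04723724 -0.01874211]
hou [-0.0491862   0.02225614]
hourear [-0.13579297 -0.02143833]
hr [-0.13596358  0.02113505]
barend [-2.01131739e-01 -1.91402613e-04]
[-0.39354113 -0.25322428  0.08079032] [ 1.14602125e+00  5.31268248e-02  1.61377398e+00 -1.83629464e-05
  1.47599247e+00 -1.18995169e-01]
```

The manual's scale: shifts go in shares of 0.4 m and turns go in shares of 4 rad. Converting my numbers, -0.394 m / 0.4 = -0.985, -0.253 m / 0.4 = -0.6325, 1.457 rad / 4 = 0.3643.

Call:
tcp_steps([
  [[0.085,-0.985,-0.6325,0.125,0,0,0.3643],[0.085,-0.985,-0.6325,0.125,0,0,0.3643],[0.085,-0.985,-0.6325,0.125,0,0,0.3643],[0.085,-0.985,-0.6325,0.125,0,0,0.3643],[0.085,-0.985,-0.6325,0.125,0,0,0.3643],[0.085,-0.985,-0.6325,0.125,0,0,0.3643],[0.085,-0.985,-0.6325,0.125,0,0,0.3643],[0.085,-0.985,-0.6325,0.125,0,0,0.3643],[0.085,-0.985,-0.6325,0.125,0,0,0.3643],[0.085,-0.985,-0.6325,0.125,0,0,0.3643],[0.085,-0.985,-0.6325,0.125,0,0,0.3643],[0.085,-0.985,-0.6325,0.125,0,0,0.3643],[0.085,-0.985,-0.6325,0.125,0,0,0.3643],[0.085,-0.985,-0.6325,0.125,0,0,0.3643],[0.085,-0.985,-0.6325,0.125,0,0,0.3643]],
])

```text
t: 1.45
tool_pos: [0.4872, 0.2367, 0.1812]
tool_rot: [-2.422, -2.0, 0.0]
contact_force: [0.5, -0.2, 0.2]
opening: 0.0852
grip_force: 0.0
```

```bash
python3 - <<'E'
from m import *
p,M=tool();print(M.T@(np.r_[.4870,.2356,.019]-p), M[:,1],np.arctan2(M[1,1],M[0,1]))
E
```

```text
[-1.16018631e-03  1.05784474e-04  1.62234888e-01] [ 9.82001017e-01 -1.88874922e-01 -5.15280861e-04] -0.190016346235987
```

Scaled: 0.162 m / 0.4 = 0.405, 0.155 m / 0.4 = 0.3875.

Call:
tcp_steps([
  [[0.085,-0.0025,0,0.1,0,0,0],[0.085,-0.0025,0,0.2,0,0,0],[0.085,-0.0025,0,0.2875,0,0,0],[0.085,-0.0025,0,0.35,0,0,0],[0.085,-0.0025,0,0.3875,0,0,0],[0.085,-0.0025,0,0.405,0,0,0],[0.085,-0.0025,0,0.405,0,0,0],[0.03,-0.0025,0,0.405,0,0,0],[0.03,-0.0025,0,0.405,0,0,0],[0.03,-0.0025,0,0.405,0,0,0],[0.03,-0.0025,0,0.405,0,0,0],[0.03,-0.0025,0,0.405,0,0,0],[0.03,-0.0025,0,0.405,0,0,0],[0.03,-0.0025,0,0.405,0,0,0],[0.03,-0.0025,0,0.405,0,0,0]],
], clamp_n=20)

```text
t: 2.7
tool_pos: [0.4887, 0.2355, 0.0209]
tool_rot: [2.424, 1.998, 0.004]
contact_force: [-1.2, -0.8, 5.8]
opening: 0.0339
grip_force: 20.6
```

```bash
python3 - <<'E'
from m import *
p,M=tool();print(M.T@(np.array([.6454,.2369,.09])-p),p)
E
```

```text
[ 0.03136276  0.15373726 -0.06878639] [0.48865416 0.23553895 0.02086806]
```

Call:
tcp_steps([
  [[0.03,0,0,-0.1,0,0,0],[0.03,0,0,-0.2,0,0,0],[0.03,0,0,-0.275,0,0,0],[0.03,0.0175,0.0875,-0.275,0,0,0],[0.03,0.035,0.175,-0.275,0,0,0],[0.03,0.0525,0.2625,-0.275,0,0,0],[0.03,0.07,0.35,-0.275,0,0,0],[0.03,0.0775,0.385,-0.25,0,0,0],[0.03,0.0775,0.385,-0.2,0,0,0],[0.03,0.0775,0.385,-0.125,0,0,0],[0.03,0.0775,0.385,-0.05,0,0,0],[0.03,0.0775,0.385,-0.025,0,0,0],[0.03,0.0775,0.385,-0.025,0,0,0],[0.052,0.0775,0.385,-0.025,0,0,0],[0.052,0.0775,0.385,-0.025,0,0,0],[0.052,0.0775,0.385,-0.025,0,0,0],[0.052,0.0775,0.385,-0.025,0,0,0]],
], clamp_n=20)

```text
t: 4.12
tool_pos: [0.6462, 0.2366, 0.032]
tool_rot: [2.423, 1.997, 0.006]
contact_force: [0.3, 0.5, 0.3]
opening: 0.0518
grip_force: 0.0
```

```bash
python3 - <<'E'
from m import *
snap('top','t2.png',(265,120,425,250),5)
p,M=tool();g=c+ex*-.0928+ey*.001;print(p,g,M.T@(np.r_[g,.2]-p))
E
```

```text
[0.64588372 0.23654642 0.03157753] [0.46501178 0.1022288 ] [-0.16610372 -0.1513985  -0.16914507]
```

Scaled: -0.21 m / 0.4 = -0.525, -0.19 m / 0.4 = -0.475.

Call:
tcp_steps([
  [[0.052,0,0,-0.1,0,0,0],[0.052,0,0,-0.2,0,0,0],[0.052,0,0,-0.3,0,0,0],[0.052,0,0,-0.4,0,0,0],[0.052,0,0,-0.475,0,0,0],[0.052,0,0,-0.525,0,0,0]],
])

```text
t: 4.67
tool_pos: [0.6462, 0.2366, 0.2461]
tool_rot: [2.421, 1.996, 0.012]
contact_force: [1.1, -0.0, 0.5]
opening: 0.052
grip_force: 0.0
```

Scaled: -0.166 m / 0.4 = -0.415, -0.151 m / 0.4 = -0.3775, -1.571 rad / 4 = -0.3928.

Call:
tcp_steps([
  [[0.085,-0.415,-0.3775,0,0,0,-0.3928],[0.085,-0.415,-0.3775,0,0,0,-0.3928],[0.085,-0.415,-0.3775,0,0,0,-0.3928],[0.085,-0.415,-0.3775,0,0,0,-0.3928],[0.085,-0.415,-0.3775,0,0,0,-0.3928],[0.085,-0.415,-0.3775,0,0,0,-0.3928],[0.085,-0.415,-0.3775,0,0,0,-0.3928],[0.085,-0.415,-0.3775,0,0,0,-0.3928],[0.085,-0.415,-0.3775,0,0,0,-0.3928],[0.085,-0.415,-0.3775,0,0,0,-0.3928],[0.085,-0.415,-0.3775,0,0,0,-0.3928],[0.085,-0.415,-0.3775,0,0,0,-0.3928],[0.085,-0.415,-0.3775,0,0,0,-0.3928],[0.085,-0.415,-0.3775,0,0,0,-0.3928],[0.085,-0.415,-0.3775,0,0,0,-0.3928]],
])

```text
t: 5.92
tool_pos: [0.4648, 0.1021, 0.2401]
tool_rot: [0.304, 3.125, 0.0]
contact_force: [-0.4, 0.2, 0.2]
opening: 0.0852
grip_force: 0.0
```

```bash
python3 - <<'E'
from m import *
snap('top','t3.png',(265,120,425,250),4)
p,M=tool();g=c+ex*-.0928+ey*.001;print(M.T@(np.r_[g,.132]-p),M[:,1],ex)
E
```

```text
[-1.03151751e-04  1.90435065e-04  1.07857298e-01] [1.92380467e-01 9.81320381e-01 2.56974570e-04] [0.19021555 0.98174235]
```

View pics/t3.png

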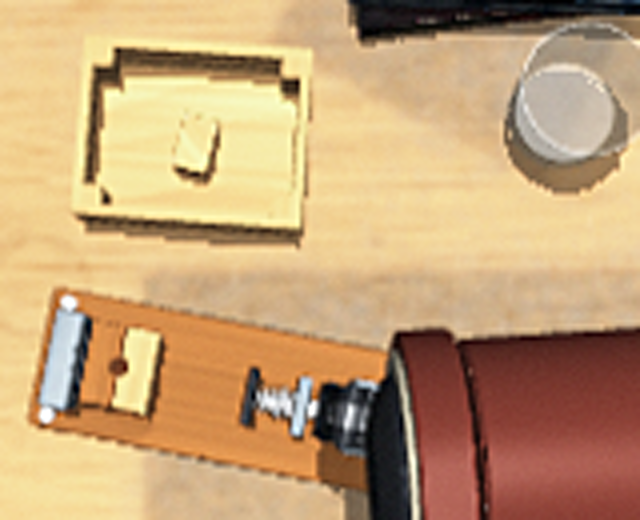

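The offcut is in the crate at about (197,145), and the block still stands at the end jaw. The jaw plate (303,407) and pad (250,397) stay visible past the arm. Next I descend and do one squeeze.

Call:
tcp_steps([
  [[0.085,0,0,0.0875,0,0,0],[0.085,0,0,0.175,0,0,0],[0.085,0,0,0.2375,0,0,0],[0.085,0,0,0.27,0,0,0],[0.085,0,0,0.27,0,0,0],[0.05,0,0,0.27,0,0,0],[0.036,0,0,0.27,0,0,0],[0.036,0,0,0.27,0,0,0],[0.036,0,0,0.27,0,0,0],[0.036,0,0,0.27,0,0,0],[0.036,0,0,0.27,0,0,0],[0.036,0,0,0.27,0,0,0],[0.036,0,0,0.27,0,0,0],[0.036,0,0,0.27,0,0,0]],
], clamp_n=25)

```text
t: 7.13
tool_pos: [0.467, 0.1015, 0.1359]
tool_rot: [0.301, 3.121, -0.001]
contact_force: [-3.6, -3.6, 8.2]
opening: 0.0366
grip_force: 24.1
```

```bash
python3 - <<'E'
from m import *
snap('top','t4.png',(265,170,365,245),5)
E
```

```text
(no output)
```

View pics/t4.png

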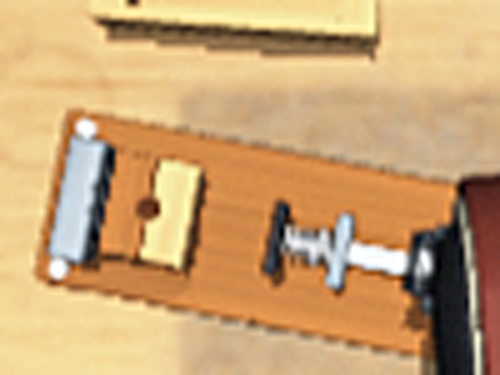

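After the first squeeze the plate is at crop (342,250) and the pad at (277,240). The block at (170,215) hasn't moved. I'll measure the jaw by code from the colour profile.

```bash
cat > j.py <<'E'
from m import *
from scipy.ndimage import map_coordinates
im=camrig.get_image('top').astype(float)
xs=np.arange(-.035,.078,.001);ys=[-.013,-.011,.009,.011,.013]
def prof(z):
    P=np.array([[px('top',np.r_[c+ex*x+ey*(y+.001),z]) for x in xs] for y in ys])
    return np.array([map_coordinates(im[:,:,k],[P[...,1],P[...,0]],order=1).mean(0) for k in range(3)])
r=prof(.0605)
blue=np.clip(r[2]-r[0]+40,0,None)*(r[2]>90);dark=np.clip(110-r[0],0,None)
i=blue.argmax();pl=(xs*blue)[max(i-6,0):i+7].sum()/blue[max(i-6,0):i+7].sum()
d=dark*((xs>pl+.008)&(xs<pl+.045));w=d.argmax();s=slice(max(w-6,0),w+7);pad=(xs*d)[s].sum()/d[s].sum()
print('plate %.4f pad mid %.4f diff %.4f face gap to block %.4f t %.2f'%(pl,pad,pad-pl,.071-pad-.0035,status.get_obs()['t']))
import sys
if len(sys.argv)>1:
    for k in range(len(xs)):print('%.3f'%xs[k],r[:,k].round().astype(int))
E
python3 j.py v | awk 'NR==1||NR%2==0'
```

```text
plate -0.0036 pad mid 0.0265 diff 0.0300 face gap to block 0.0410 t 7.23
-0.035 [172 109  60]
-0.033 [222 143  75]
-0.031 [213 137  72]
-0.029 [208 133  70]
-0.027 [207 133  69]
-0.025 [208 134  70]
-0.023 [211 137  72]
-0.021 [211 138  73]
-0.019 [210 136  72]
-0.017 [209 135  71]
-0.015 [210 135  71]
-0.013 [213 137  70]
-0.011 [206 128  63]
-0.009 [170 111  65]
-0.007 [122 123 126]
-0.005 [190 208 221]
-0.003 [202 222 235]
-0.001 [181 191 200]
0.001 [157 129 110]
0.003 [198 121  57]
0.005 [202 129  68]
0.007 [199 133  78]
0.009 [198 132  76]
0.011 [190 122  64]
0.013 [193 124  66]
0.015 [204 131  69]
0.017 [196 126  65]
0.019 [193 124  65]
0.021 [170 108  58]
0.023 [97 59 32]
0.025 [34 30 31]
0.027 [52 59 67]
0.029 [65 65 70]
0.031 [112  79  57]
0.033 [178 112  58]
0.035 [216 140  74]
0.037 [211 137  74]
0.039 [209 135  72]
0.041 [208 135  72]
0.043 [207 135  73]
0.045 [208 135  74]
0.047 [209 136  74]
0.049 [208 135  73]
0.051 [207 135  73]
0.053 [207 135  73]
0.055 [207 136  73]
0.057 [207 135  72]
0.059 [209 137  73]
0.061 [211 138  74]
0.063 [196 126  68]
0.065 [137  85  46]
0.067 [81 51 29]
0.069 [115  88  56]
0.071 [212 184 122]
0.073 [249 234 164]
0.075 [250 237 169]
0.077 [246 230 160]
```

Call:
tcp_steps([
  [[0.075,0,0,0,0,0,0],[0.075,0,0,0,0,0,0],[0.075,0,0,0,0,0,0],[0.075,0,0,0,0,0,0],[0.075,0,0,0,0,0,0],[0.036,0,0,0,0,0,0],[0.036,0,0,0,0,0,0],[0.036,0,0,0,0,0,0],[0.036,0,0,0,0,0,0],[0.036,0,0,0,0,0,0],[0.036,0,0,0,0,0,0],[0.036,0,0,0,0,0,0],[0.036,0,0,0,0,0,0]],
], clamp_n=25)

```text
t: 8.32
tool_pos: [0.4656, 0.1018, 0.1335]
tool_rot: [0.301, 3.125, -0.001]
contact_force: [-3.6, -1.9, 9.0]
opening: 0.0369
grip_force: 24.2
```

```bash
python3 j.py
```

```text
plate 0.0114 pad mid 0.0413 diff 0.0298 face gap to block 0.0262 t 8.37
```

Call:
tcp_steps([
  [[0.075,0,0,0,0,0,0],[0.075,0,0,0,0,0,0],[0.075,0,0,0,0,0,0],[0.075,0,0,0,0,0,0],[0.075,0,0,0,0,0,0],[0.036,0,0,0,0,0,0],[0.036,0,0,0,0,0,0],[0.036,0,0,0,0,0,0],[0.036,0,0,0,0,0,0],[0.036,0,0,0,0,0,0],[0.036,0,0,0,0,0,0],[0.036,0,0,0,0,0,0],[0.036,0,0,0,0,0,0]],
], clamp_n=25)

```text
t: 9.45
tool_pos: [0.4656, 0.1018, 0.1336]
tool_rot: [0.301, 3.125, -0.001]
contact_force: [-3.0, -1.2, 9.2]
opening: 0.0365
grip_force: 24.2
```

```bash
python3 j.py
```

```text
plate 0.0262 pad mid 0.0558 diff 0.0296 face gap to block 0.0117 t 9.50
```

Call:
tcp_steps([
  [[0.075,0,0,0,0,0,0],[0.075,0,0,0,0,0,0],[0.075,0,0,0,0,0,0],[0.075,0,0,0,0,0,0],[0.075,0,0,0,0,0,0],[0.036,0,0,0,0,0,0],[0.036,0,0,0,0,0,0],[0.036,0,0,0,0,0,0],[0.036,0,0,0,0,0,0],[0.036,0,0,0,0,0,0],[0.036,0,0,0,0,0,0],[0.036,0,0,0,0,0,0],[0.036,0,0,0,0,0,0]],
], clamp_n=25)

```text
t: 10.58
tool_pos: [0.4656, 0.1018, 0.1337]
tool_rot: [0.301, 3.125, -0.001]
contact_force: [-4.0, -2.1, 9.6]
opening: 0.037
grip_force: 24.1
```

```bash
python3 j.py; python3 -c "
from h import *
snap('top','t5.png',(265,170,365,245),5)"
```

```text
plate 0.0404 pad mid 0.0644 diff 0.0240 face gap to block 0.0031 t 10.63
```

View pics/t5.png

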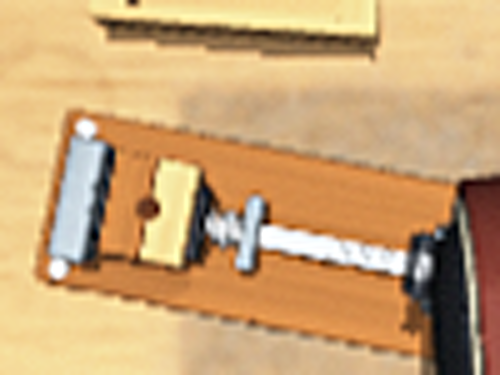

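The pad now touches the block's face at (205,220), the spring is slightly shortened and the block is still square. Last stroke: release, then squeeze partway in steps.

Call:
tcp_steps([
  [[0.075,0,0,0,0,0,0],[0.075,0,0,0,0,0,0],[0.075,0,0,0,0,0,0],[0.075,0,0,0,0,0,0],[0.075,0,0,0,0,0,0],[0.06,0,0,0,0,0,0],[0.053,0,0,0,0,0,0],[0.05,0,0,0,0,0,0],[0.05,0,0,0,0,0,0],[0.05,0,0,0,0,0,0],[0.05,0,0,0,0,0,0]],
], clamp_n=25)

```text
t: 11.6
tool_pos: [0.465, 0.1019, 0.133]
tool_rot: [0.301, 3.127, -0.001]
contact_force: [-4.6, -2.6, 7.4]
opening: 0.05
grip_force: 9.8
```

```bash
python3 j.py
```

```text
plate 0.0455 pad mid 0.0644 diff 0.0189 face gap to block 0.0031 t 11.65
```

Compression is now about 8-9 mm, so I need about 3.5 mm more jaw travel.

Call:
tcp_steps([
  [[0.048,0,0,0,0,0,0],[0.046,0,0,0,0,0,0],[0.045,0,0,0,0,0,0],[0.045,0,0,0,0,0,0],[0.045,0,0,0,0,0,0],[0.045,0,0,0,0,0,0]],
], clamp_n=25)

```text
t: 12.15
tool_pos: [0.4651, 0.1018, 0.1338]
tool_rot: [0.301, 3.127, -0.001]
contact_force: [-6.9, -2.3, 12.2]
opening: 0.0451
grip_force: 12.1
```

```bash
python3 j.py;python3 -c "
from h import *
snap('top','t6.png',(265,120,365,245),4.8)
snap('scene','s6.png',(250,150,410,305),3.8)"
```

```text
plate 0.0485 pad mid 0.0645 diff 0.0160 face gap to block 0.0030 t 12.20
```

View pics/t6.png

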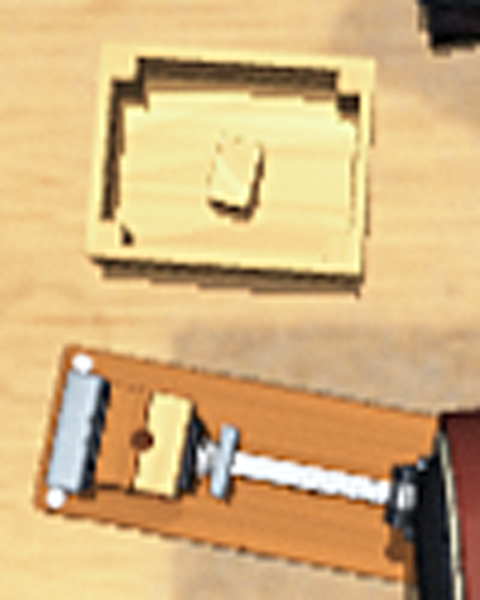

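View pics/s6.png

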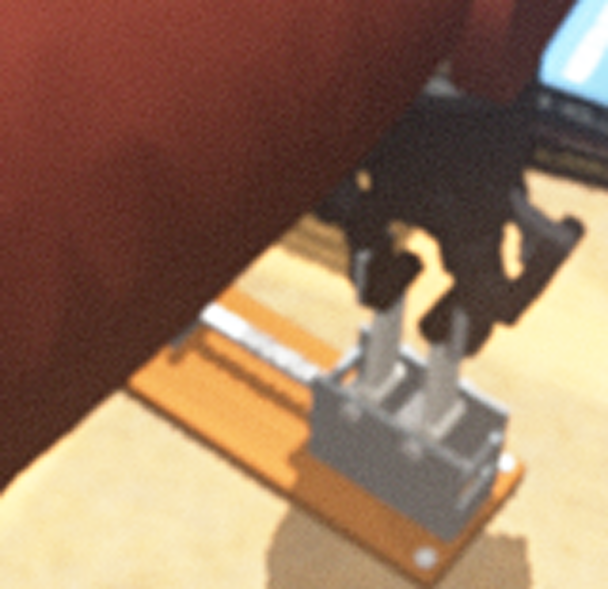

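The block is square against the end jaw with the pad pressing it and the spring about half in. The offcut lies in the crate and the fingers hold both grips, so I'm handing in.

```bash
python3 -c "
from station import ctrl, camrig, status
print(ctrl.finish_job())"
```

```text
the job is handed in; nothing more can be done
None
```

I handed the job in at about 12 s with the offcut in the crate, the pad pressing the block square against the end jaw, the spring pushed in about 11–12 of 24 mm (measured from the top camera), and the gripper still holding the levers squeezed; the judge returned no verdict.

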